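Close the two parts canisters with the lids that match them

TASK

Grinding is about to start: close the round and the square canister against dust, each with the lid that belongs to it, pressed or lowered fully home so that it lies flat on the rim all round. Leave the canisters standing where they are, and leave the small odd lid and the roll of tape alone.

Things in the scene. Friction and masses are not known exactly. Their poses are not given: they have to be found in the camera images.
- round_canister: open round steel canister with washers in it, 92 mm diameter, 70 mm high, wall 4 mm (mouth 84 mm wide, straight inside; slight facets take up to 1.5 mm off that), floor 4 mm; loose, about 0.8 kg. Origin: centre of its underside; z up
- square_canister: open square steel canister with washers in it, 92 x 92 mm, 70 mm high, wall 4 mm (mouth 84 x 84 mm, straight inside), floor 4 mm; loose, about 0.8 kg. Origin: centre of its underside; z up, x and y along its sides
- round_lid: large round steel lid, 0.12 kg, lying plug down: round plug tapering from 76 mm diameter to 64 mm at its bottom, flange 100 mm diameter, black solid bar handle on top, 16 mm wide (x), 46 mm long (y). Origin: centre of the plug's underside, z up: plug 0-16, flange 16-20, handle 20-52 mm above it. Fits the round canister; home: origin 54 mm above the canister's
- square_lid: square steel lid, 0.12 kg, lying plug down: square plug tapering from 76 mm to 64 mm at its bottom, flange 100 x 100 mm, black solid bar handle on top, 16 mm wide (x), 46 mm long (y); x, y along its sides. Origin: centre of the plug's underside, z up: plug 0-16, flange 16-20, handle 20-52 mm above it. Fits the square canister in any quarter turn; home: origin 54 mm above the canister's
- small_lid: small round steel lid that belongs to neither canister: flange 72 mm diameter, plug 52 mm, heights and black bar handle as on the other lids; loose near them, to be left alone. Origin: centre of the plug's underside
- tape_roll: roll of black tape lying flat between the canisters, 62 mm across, 19 mm high, loose, to be left alone. Origin: centre of its underside

How it is judged:
By the outcome, as a careful person would: the job done as asked, in the order asked, and still so for the second after the job is handed in, with the robot touching nothing.
It also fails if it takes over 53 s, if anything falls off the work surface, if the arm or the gripper's body presses on something with over 40 N, if the wrist force passes 120 N, or if a joint passes its speed limit or range.

ROBOT

A 7-joint arm with a two-finger parallel gripper is mounted at the origin on a cart in front of the work surface, level with it; the furniture and walls round the work are solid. World frame = base frame: x ahead of the robot, y to its left, z up, the work surface at z = 0. Lengths are in mm, angles in rad, forces in N, time in s.
With the tool pointing down it reaches from about 350 to 900 mm from the base axis. Payload 19.9 kg.
Tool frame: the origin (TCP) lies between the finger pads; the fingertips stand 14 mm ahead of it and the grasp point (between the pads) lies 5 mm behind it; z points along the fingers, y is the line along which they close (so a half turn about z gives the same grasp; the last joint's range is limited). The gripper opens to 94 mm and grips with 3 to 60 N. Pads are 16 mm wide; open, the fingers measure 119 mm over their backs; the gripper's body (75 mm by 177 mm) begins 78 mm behind the grasp point.
Start: joints at [-1.254, 0.417, -0.01, 1.614, 0.005, 1.111, -0.053], TCP at [218.873, 585.402, 219.425] pointing down, gripper open.
Joint ranges: [-2.81, 2.81], [-0.39, 2.02], [-1.27, 1.25], [0.06, 2.57], [-1.19, 4.33], [0.19, 2], [-2.82, 2.82]. Speed limits (rad/s): [1.89, 1.89, 2.39, 2.39, 3.01, 3.01, 3.01].

INTERFACE

Orientations are given as [roll, pitch, yaw] about the fixed x, y, z axes, in that order (R = Rz(yaw) Ry(pitch) Rx(roll)).
In Python, from cell import telemetry, read_camera, camera_model, arm, spotter gives the robot as it stands. The module is installed in compiled form; this text tells all that it offers.
- The arm moves only by the shell command python3 -m creep 'ROWS' [FORCE]. ROWS is JSON, a list of rows, each a list of 7 numbers: the shift along the tool's x, y, z in units of 30 mm (1.0 is 30 mm), then the turn, a rotation vector about the tool's x, y, z in rad, then the opening, from 0 (shut) to 1 (fully open). In form: [[dx, dy, dz, ax, ay, az, claw], ...]. A call has 1 to 5 rows; each row shifts and turns the commanded pose from where the row before left it, along the tool's axes as they then stand; what a row does not reach is not made up. A row lasts 1/12 s, in which the tool goes at most 41.7 mm and 7.16 degrees, less where a joint would pass 70% of its speed; a pose out of reach is approached as far as the arm can. A call is refused whole if a number of a shift passes 1 or a number of a turn 0.125, either way. A call with a gripper value outside its range is refused whole. The fingers move at their own pace and stop on an object; FORCE is the grip in N (left out, the last holds). Time passes only in rows, so rows that do not move let the fingers close. It gives the time, the measured TCP pose, the force, the opening and the grip force at its end, in the units of the state.
- telemetry.read_state(): the state, without advancing time (a new reading comes with each control period).
- read_camera(name): name is "scene" or "top" or "wrist"; returns the picture (480x640x3 uint8, blue, green, red); there is no depth.
- camera_model(name): a dict with "mtx" (3x3 intrinsics, pixels), "pose" (4x4, takes a point from camera to world coordinates); the wrist camera has in their place "T_tool_cam" (4x4, takes a point from camera to tool coordinates, whose origin is the TCP and whose axes are the flange's). Camera axes: x right, y down, z forward; pixel columns grow to the right and rows downward; lengths in mm; the calibration is good to about 2 mm. A picture is of the moment at which its call begins: read the wrist's pose just before it. camera_model takes no time and is no camera call.
- arm.job_done(): hands the job in; it is judged then, once.
Trained networks look in the newest picture that a camera, given by its name, has taken for a name from the list of things; names that differ only in an ending like _2 or _b are one class to them, and where a whole thing is asked for, a point or a joint stands for the part that bears it (a point fixed in the world has none). Each returns a list of dicts, best first, with "p" (0 to 1); they miss things now and then, are a little off and sometimes report something else, mostly with a low value. They report only what shows in the picture. A call takes as long as a camera call.
- spotter.outline_of(camera, target): "pixels" (480x640 bool, what is visible of it) and "rect" ([left, top, right, bottom] in pixels, round what is visible of it).
The state is a dict: "clock": time; "qpos": joint angles; "qvel": joint speeds; "joint_torque": joint torques, N m; "tcp_pos": TCP position; "orientation": TCP orientation; "contact_force": force on the tool from outside, world axes, zero at the start; "wrist_torque": the same for the moment, N m; "finger_gap": finger opening in mm; "gripper_force": force on a finger pad.
Only numpy, scipy, OpenCV 4.12 (cv2) and the standard library are available. Lean on these libraries where they do the work, as an engineer would, in place of code of your own. Each camera call takes 0.05 s, during which the arm holds its last target. There are 200 camera calls.

## Working session

There is one attempt and no reset: what is moved stays moved. The work goes in short steps, Python scripts to look and compute and a shell command to move; the robot and the scene stay as the last step left them, time stands still between calls to the robot, and variables do not carry over. Pictures are saved under pics/ and viewed, at most 10 in all, crops included, and the job is handed in when it is done.

```bash
mkdir -p pics
cat > h.py <<'E'
import numpy as np, cv2
from cell import telemetry, read_camera, camera_model, arm, spotter
from scipy.spatial.transform import Rotation as R
def cam(name):
    m=camera_model(name)
    if 'pose' in m: return np.array(m['mtx']),np.array(m['pose'])
    s=telemetry.read_state(); T=np.eye(4); T[:3,:3]=R.from_euler('xyz',s['orientation']).as_matrix(); T[:3,3]=s['tcp_pos']
    return np.array(m['mtx']),T@np.array(m['T_tool_cam'])
def ray(K,P,uv):
    d=P[:3,:3]@np.linalg.solve(K,[uv[0],uv[1],1.]); return P[:3,3],d/np.linalg.norm(d)
def at_z(K,P,uv,z):
    o,d=ray(K,P,uv); return o+d*(z-o[2])/d[2]
def proj(K,P,X):
    c=P[:3,:3].T@(np.array(X)-P[:3,3]); u=K@c; return u[:2]/u[2]
E
python3 - <<'E'
from h import *
ims=[]
for n in ['scene','top','wrist']:
    K,P=cam(n); im=read_camera(n); cv2.imwrite(f'pics/{n}0.png',im)
    print(n,np.round(P,2).tolist(),K[0,0])
    for t in ['round_canister','square_canister','round_lid','square_lid','small_lid','tape_roll']:
        for r in spotter.outline_of(n,t)[:2]:
            m=r['pixels']; c=np.argwhere(m).mean(0)[::-1]
            print(n,t,round(r['p'],2),np.round(r['rect']),c.round(),at_z(K,P,c,{'c':70,'d':20}.get(t[-3] if 0 else ('c' if 'can' in t else 'd'))).round())
s=telemetry.read_state();print(s)
E
```

```text
scene [[0.8, -0.45, 0.4, 180.8], [-0.61, -0.61, 0.52, -441.22], [0.01, -0.65, -0.76, 694.96], [0.0, 0.0, 0.0, 1.0]] 441.4536740783672
scene round_canister 0.63 [392. 226. 449. 284.] [420. 253.] [ 630. -166.   70.]
scene square_canister 0.6 [294. 140. 353. 204.] [323. 170.] [627. 116.  70.]
scene square_lid 0.61 [254. 240. 328. 298.] [291. 269.] [444. -24.  20.]
scene small_lid 0.95 [321. 316. 367. 358.] [344. 335.] [ 435. -191.   20.]
top [[-0.01, -0.98, 0.18, 389.55], [-1.0, 0.01, 0.0, -13.98], [-0.01, -0.18, -0.98, 972.8], [0.0, 0.0, 0.0, 1.0]] 462.90086649863093
top round_canister 0.67 [366. 164. 414. 221.] [388. 191.] [ 645. -146.   70.]
top square_canister 0.63 [213. 166. 273. 230.] [244. 195.] [642. 144.  70.]
top square_canister 0.52 [396. 283. 429. 317.] [410. 297.] [ 431. -181.   70.]
top round_lid 0.8 [206. 275. 254. 324.] [228. 299.] [435. 182.  20.]
top square_lid 0.84 [300. 266. 354. 321.] [327. 294.] [443. -20.  20.]
top small_lid 0.62 [302. 264. 353. 320.] [327. 294.] [443. -20.  20.]
top tape_roll 0.76 [306. 176. 329. 205.] [316. 191.] [662.  -0.  20.]
wrist [[0.35, 0
[... 161 characters left out ...]
0.4174152 , -0.01031172,  1.61357504,  0.00472674,
        1.11069843, -0.05299989]), 'qvel': array([-1.53549110e-04,  9.19854949e-04,  4.03025114e-04, -4.42986545e-05,
        4.41996202e-04,  6.57446086e-05,  7.04208346e-04]), 'joint_torque': array([-1.37695679e-03, -8.51018286e+01,  6.38144910e-01, -4.26262665e+01,
       -4.87504376e-02,  1.41474101e-02,  4.46224954e-05]), 'tcp_pos': array([218.88517001, 585.4105168 , 219.42605722]), 'orientation': array([-3.14152367e+00,  5.84830939e-05,  2.78380820e+00]), 'contact_force': array([ 0.62863863, -0.33249635,  0.00834187]), 'wrist_torque': array([ 0.03772698, -0.01419885,  0.01546304]), 'gripper_force': 0.0, 'finger_gap': 93.99790858815717}
```

View pics/top0.png

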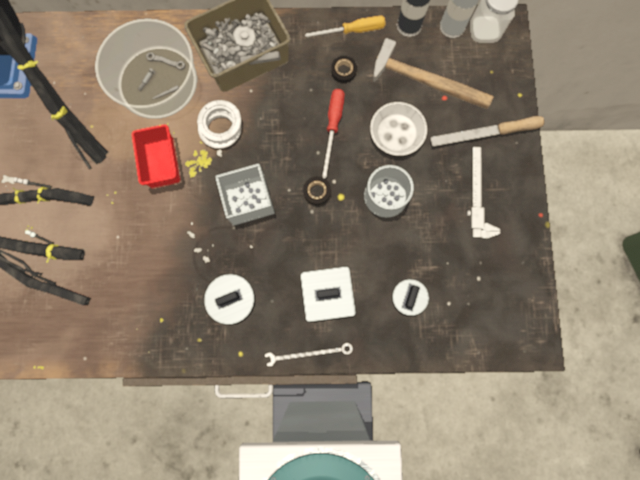

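View pics/scene0.png

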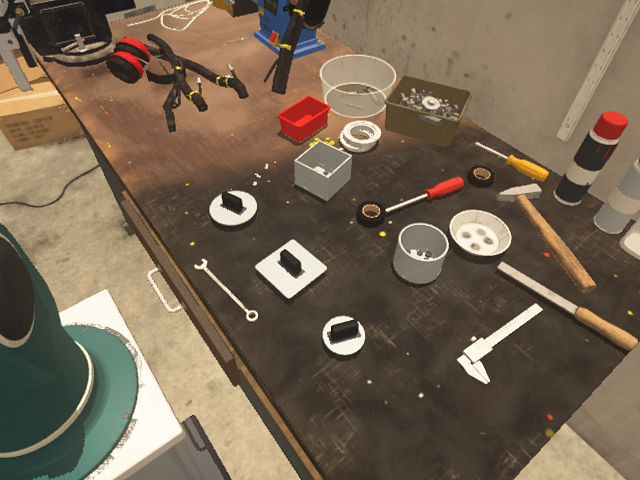

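The top view shows the round lid at (229,299), square lid at (328,294), small lid at (411,298), square canister at (244,195), round canister at (388,191) and tape at (317,191). The scene view agrees, with the round lid at (233,209), which the network missed there. I'll fit the known shapes to both views jointly, with z free.

```bash
cat >> h.py <<'E'
from scipy.optimize import minimize
a=np.linspace(0,2*np.pi,48,endpoint=False)
def ring(r,z,sq=False):
    if sq: return np.array([[i*r,j*r,z] for i in(-1,1) for j in(-1,1)])
    return np.c_[r*np.cos(a),r*np.sin(a),0*a+z]
def box(x,y,z0,z1): return np.array([[i*x,j*y,z] for i in(-1,1) for j in(-1,1) for z in(z0,z1)])
V=np.vstack
def model(t):
    sq=t.startswith('sq')
    if 'can' in t: return [V([ring(46,0,sq),ring(46,70,sq)])]
    return [V([ring(50,16,sq),ring(50,20,sq)]),box(8,23,20,52)]
S=4
def sil(parts,p,K,P,shape=(480,640)):
    m=np.zeros(shape,np.uint8); c,s=np.cos(p[3]),np.sin(p[3])
    for q in parts:
        X=q@np.array([[c,-s,0],[s,c,0],[0,0,1]]).T+p[:3]
        C=(X-P[:3,3])@P[:3,:3]; u=C@K.T; u=u[:,:2]/u[:,2:]
        h=cv2.convexHull(u.astype(np.float32))
        cv2.fillConvexPoly(m,np.round(h*16).astype(np.int32),255,cv2.LINE_AA,4)
    return m/255.
def fit(t,views,p0,free=(1,1,1,1)):
    f=np.array(free,bool); p0=np.array(p0,float)
    sc=np.array([1,1,1,.02])
    def full(v): p=p0.copy(); p[f]=p0[f]+v*sc[f]; return p
    def cost(v): return sum(np.abs(sil(model(t),full(v),K,P)-m).sum()/m.sum() for K,P,m in views)
    n=f.sum(); sx=np.vstack([np.zeros(n),8*np.eye(n)])
    r=minimize(cost,np.zeros(n),method='Nelder-Mead',options=dict(initial_simplex=sx,xatol=.05,fatol=1e-5,maxiter=400))
    return full(r.x),r.fun/len(views)
def mask(n,t,near=None):
    best=None
    for r in spotter.outline_of(n,t):
        m=r['pixels'].astype(float); c=np.argwhere(m).mean(0)[::-1]
        if near is None or np.hypot(*(c-near))<25: return m
def handle_yaw(img,K,P,p,z=52):
    # dark handle pixels inside flange outline -> long-axis direction (world)
    m=sil([box(34,34,20,20)],[p[0],p[1],p[2],0],K,P)>.5
    d=((img.max(2)<70)&m).astype(np.uint8)
    n,l,st,_=cv2.connectedComponentsWithStats(d); 
    if n<2: return None
    k=1+st[1:,4].argmax(); pts=np.argwhere(l==k)[:,::-1].astype(np.float32)
    w=np.array([at_z(K,P,q,p[2]+45)[:2] for q in pts]); c=w.mean(0)
    e,v=np.linalg.eigh(np.cov((w-c).T)); return np.arctan2(v[1,1],v[0,1]),c,len(pts)
E
cat > m1.py <<'E'
from h import *
G={'round_canister':(645,-146,0,0),'square_canister':(642,140,0,.2),'round_lid':(435,182,0,.3),'square_lid':(443,-20,0,.05)}
im={n:read_camera(n) for n in('scene','top')}; C={n:cam(n) for n in im}
for t,g in G.items():
    vs=[];used=[]
    for n in im:
        K,P=C[n]; m=mask(n,t,proj(K,P,[g[0],g[1],30]))
        if m is not None: vs.append((K,P,m));used.append(n)
    if 'lid' in t:
        for n in im:
            y=handle_yaw(im[n],*C[n],g); 
            if y: print(' handle',n,np.degrees(y[0]).round(1),y[1].round(1),y[2])
    if len(vs): 
        p,e=fit(t,vs,g,(1,1,len(vs)>1,'square' in t or 'lid' in t)); print(t,used,p.round(2),round(e,3))
        for v,n in zip(vs,used):
            q,e=fit(t,[v],[*g[:2],0,p[3]],(1,1,0,'square' in t or 'lid' in t)); print('   ',n,q.round(2),round(e,3))
    else: print(t,'none')
E
python3 m1.py
```

```text
round_canister ['scene', 'top'] [ 654.53 -149.82   -1.64    0.  ] 0.074
    scene [ 654.65 -149.4     0.      0.  ] 0.067
    top [ 652.96 -149.67    0.      0.  ] 0.081
square_canister ['scene', 'top'] [ 6.5291e+02  1.4934e+02 -3.7600e+00  3.0000e-01] 0.072
    scene [6.5197e+02 1.4683e+02 0.0000e+00 3.2000e-01] 0.068
    top [6.5097e+02 1.4826e+02 0.0000e+00 3.0000e-01] 0.084
 handle scene 88.8 [433.1 167.6] 269
 handle top 116.3 [432.7 173.4] 88
round_lid ['scene', 'top'] [ 4.3752e+02  1.8278e+02 -1.9800e+00  4.1000e-01] 0.072
    scene [438.97 182.5    0.     1.14] 0.076
    top [436.84 181.83   0.     0.44] 0.06
 handle scene 81.7 [439.7 -29.4] 334
 handle top 98.0 [437.5 -23.1] 50
square_lid ['scene', 'top'] [ 4.4414e+02 -2.0030e+01 -5.5000e-01  1.2000e-01] 0.094
    scene [ 4.465e+02 -1.899e+01  0.000e+00  1.000e-01] 0.102
    top [ 4.4271e+02 -1.9920e+01  0.0000e+00  1.1000e-01] 0.076
```

Lid and canister heights fit to within about 2–4 mm of the table. Moving over the round lid, then turning.

```bash
python3 -m creep '[[-0.7,-0.8,0,0,0,0,1],[-0.9,-0.9,0,0,0,0,1],[-0.9,-0.9,0,0,0,0,1],[-1,-0.9,0,0,0,0,1],[-1,-0.9,0,0,0,0,1]]' 20 && python3 -m creep '[[-1,-0.9,0,0,0,0,1],[-1,-0.9,0,0,0,0,1],[-1,-0.9,0,0,0,0,1],[-1,-0.8,0,0,0,0,1],[-1,-0.8,0,0,0,0,1]]' && python3 -m creep '[[-1,-0.7,0,0,0,0,1],[-1,-0.57,0,0,0,0.06,1],[0,0,0,0,0,0.12,1],[0,0,0,0,0,0.12,1],[0,0,0,0,0,0.12,1]]' && python3 -m creep '[[0,0,0,0,0,0.12,1],[0,0,0,0,0,0.12,1],[0,0,0,0,0,0.12,1],[0,0,0,0,0,0.03,1],[0,0,0,0,0,0,1]]'
cat > look.py <<'E'
import sys
from h import *
t=sys.argv[1]; g=[float(x) for x in sys.argv[2:6]]
K,P=cam('wrist'); im=read_camera('wrist'); cv2.imwrite(f'pics/{sys.argv[6]}.png',im)
m=mask('wrist',t)
s=telemetry.read_state(); print(s['clock'],s['tcp_pos'].round(1),s['orientation'].round(3),s['contact_force'].round(1),s['qpos'].round(2))
if m is not None:
    p,e=fit(t,[(K,P,m)],g,(1,1,0,1)); print(t,p.round(2),round(e,3))
    Kt,Pt=cam('top'); read_camera('top'); mt=mask('top',t,proj(Kt,Pt,[g[0],g[1],30]))
    if mt is not None: p,e=fit(t,[(K,P,m),(Kt,Pt,mt)],g); print('with top',p.round(2),round(e,3))
if 'lid' in t:
    y=handle_yaw(im,K,P,g); print(np.degrees(y[0]).round(1),y[1].round(1),y[2]) if y else 0
E
python3 look.py round_lid 437 182 0 .41 w1
```

```text
clock: 1.97
tcp_pos: [299.4, 412.8, 219.5]
orientation: [3.141, -0.0, 2.784]
contact_force: [1.3, -0.1, 0.5]
finger_gap: 94.1
gripper_force: 0.0
clock: 2.38
tcp_pos: [395.0, 239.3, 219.8]
orientation: [3.141, 0.0, 2.784]
contact_force: [0.9, 0.3, -0.7]
finger_gap: 93.9
gripper_force: 0.0
clock: 2.8
tcp_pos: [437.6, 183.9, 219.5]
orientation: [3.141, 0.0, 2.357]
contact_force: [-0.7, -0.2, 0.3]
finger_gap: 93.8
gripper_force: 0.0
clock: 3.22
tcp_pos: [437.3, 184.5, 219.6]
orientation: [3.141, 0.0, 1.972]
contact_force: [1.3, -0.2, -0.9]
finger_gap: 93.9
gripper_force: 0.0
3.3167 [437.3 184.5 219.5] [3.141 0.    1.976] [-0.4 -0.5  1.3] [-0.77  0.15  0.34  1.99 -0.06  1.02 -0.  ]
round_lid [438.67 181.15   0.     0.47] 0.021
with top [439.03 180.41  -4.47   0.59] 0.125
112.1 [436.5 184. ] 1172
```

View pics/w1.png

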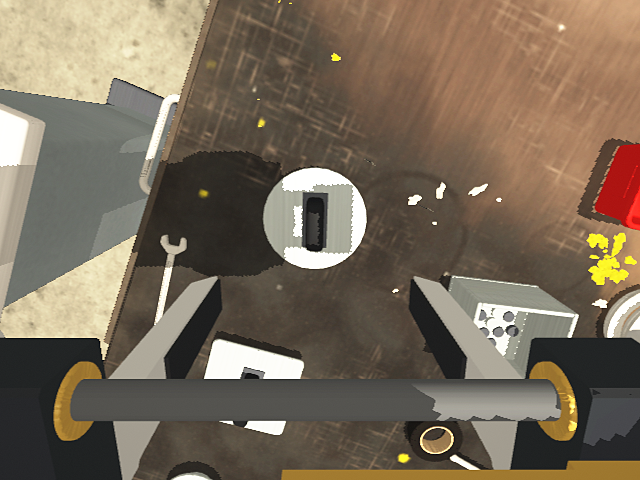

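The wrist view shows the round lid at (315,218) with its handle upright in the picture, so across the finger line. Descend and grip.

```bash
python3 -m creep '[[-0.08,0,1,0,0,0,0.7],[0,0,1,0,0,0,0.6],[0,0,1,0,0,0,0.5],[0,0,1,0,0,0,0.5],[0,0,0.7,0,0,0,0.5]]' 35 && python3 -m creep '[[0,0,0.6,0,0,0,0.5],[0,0,0.4,0,0,0,0.5],[0,0,0.28,0,0,0,0.5],[0,0,0,0,0,0,0.5],[0,0,0,0,0,0,0]]' && python3 -m creep '[[0,0,0,0,0,0,0],[0,0,0,0,0,0,0],[0,0,0,0,0,0,0],[0,0,0,0,0,0,0],[0,0,0,0,0,0,0]]'
```

```text
clock: 3.83
tcp_pos: [437.5, 181.8, 76.3]
orientation: [-3.14, 0.0, 1.975]
contact_force: [0.9, 0.3, -0.3]
finger_gap: 63.9
gripper_force: 0.0
clock: 4.25
tcp_pos: [438.3, 182.1, 40.2]
orientation: [-3.141, 0.0, 1.974]
contact_force: [-0.1, 0.2, 0.5]
finger_gap: 42.9
gripper_force: 0.0
clock: 4.67
tcp_pos: [438.4, 182.4, 40.5]
orientation: [3.141, -0.0, 1.974]
contact_force: [-1.4, -0.7, 7.7]
finger_gap: 15.9
gripper_force: 35.0
```

```bash
python3 -m creep '[[0,0,-0.5,0,0,0,0],[0,0,-1,0,0,0,0],[0,0,-1,0,0,0,0],[0,0,-1,0,0,0,0],[-0.5,0,-0.5,0,0,0,0]]' && python3 -m creep '[[-1,0.15,0,0,0,0,0],[-1,0.2,0,0,0,0,0],[-1,0.2,0,0,0,0,0],[-1,0.2,0,0,0,0,0],[-1,0.2,0,0,0,0,0]]' && python3 -m creep '[[-1,0.2,0,0,0,0,0],[-1,0.2,0,0,0,0,0],[-1,0.2,0,0,0,0,0],[-1,0.2,0,0,0,0,0],[-1,0.2,0,0,0,0,0]]' && python3 -m creep '[[-1,0.2,0,0,0,0,0],[-0.8,0.1,0,0,0,0,0],[-0.5,0,0,0,0,0,0],[-0.2,0,0,0,0,0,0],[0,0,0,0,0,0,0]]'
cat > hold.py <<'E'
import sys
from h import *
t=sys.argv[1]; dz=float(sys.argv[2])  # lid held: origin = tcp - dz
s=telemetry.read_state(); x=s['tcp_pos']; print(s['clock'],x.round(1),s['orientation'].round(3))
vs=[]
for n in('scene','top'):
    K,P=cam(n); im=read_camera(n); cv2.imwrite(f'pics/{sys.argv[3]}_{n}.png',im)
    m=mask(n,t,proj(K,P,[x[0],x[1],x[2]-dz+18]))
    if m is not None:
        # ignore the gripper: compare flange hull only
        q,e=fit(t,[(K,P,m)],[x[0],x[1],x[2]-dz,s['orientation'][2]-np.pi/2],(1,1,0,0)); print(n,q.round(1),round(e,3))
    else: print(n,'none')
    c=t.replace('lid','canister'); g=eval(sys.argv[4]); m=mask(n,c,proj(K,P,[g[0],g[1],40]))
    if m is not None:
        q,e=fit(c,[(K,P,m)],g,(1,1,0,t[0]=='s')); print(' can',n,q.round(2),round(e,3))
E
python3 hold.py round_lid 40 h1 '(654,-149.5,0,0)'
```

```text
clock: 5.08
tcp_pos: [444.3, 170.5, 163.2]
orientation: [3.138, -0.001, 1.977]
contact_force: [0.6, 0.4, -0.1]
finger_gap: 15.5
gripper_force: 34.9
clock: 5.5
tcp_pos: [529.7, 40.4, 160.3]
orientation: [3.141, -0.0, 1.974]
contact_force: [0.9, 0.9, -0.1]
finger_gap: 16.3
gripper_force: 34.9
clock: 5.92
tcp_pos: [616.1, -85.9, 160.1]
orientation: [-3.141, -0.0, 1.974]
contact_force: [0.2, 0.5, -1.3]
finger_gap: 16.0
gripper_force: 34.9
clock: 6.33
tcp_pos: [652.9, -151.0, 159.8]
orientation: [-3.141, 0.0, 1.972]
contact_force: [-0.1, -0.7, -1.6]
finger_gap: 15.7
gripper_force: 34.9
6.3333 [ 652.9 -151.   159.8] [-3.141  0.     1.972]
scene [ 6.540e+02 -1.500e+02  1.198e+02  4.000e-01] 0.373
 can scene [ 654.07 -150.74    0.      0.  ] 0.237
top none
```

View pics/h1_scene.png

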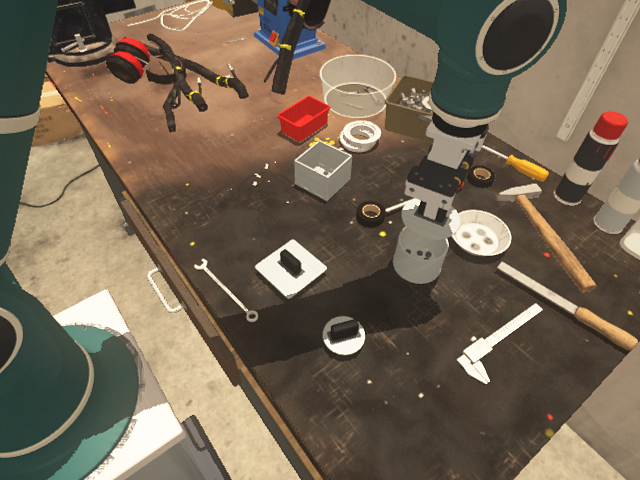

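The scene shows the gripper above the canister at (430,200); the lid is gone from (233,209), but in the hand it is hard to make out. Zooming in.

Run:
```python
import cv2
i=cv2.imread('pics/h1_scene.png')[150:300,340:540]
cv2.imwrite('pics/c1.png',cv2.resize(i,None,fx=4,fy=4,interpolation=cv2.INTER_CUBIC))
```

```text
(no output)
```

View pics/c1.png

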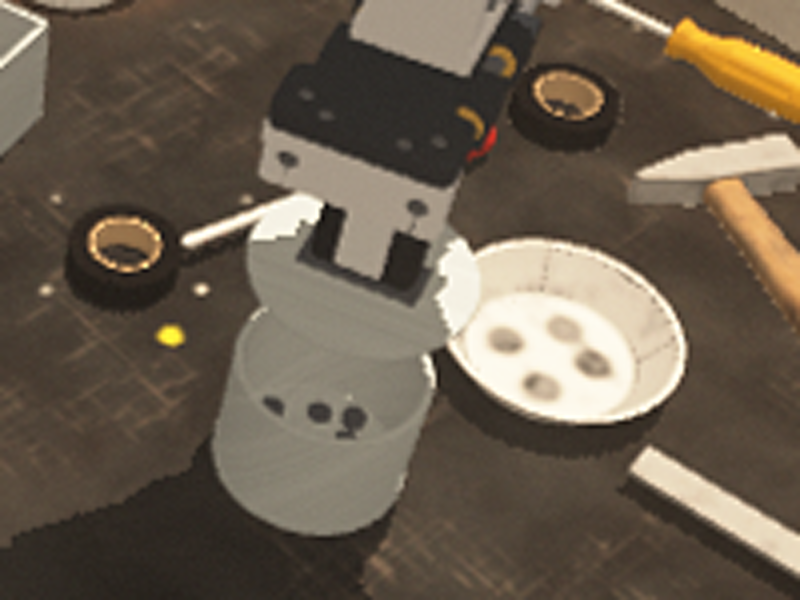

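The lid is held flat, centred at (360,270) in the crop, just above and in line with the canister mouth. Lowering in.

```bash
python3 -m creep '[[0.02,0.04,0.6,0,0,0,0],[0,0,0.6,0,0,0,0],[0,0,0.3,0,0,0,0],[0,0,0.2,0,0,0,0],[0,0,0,0,0,0,0]]' && python3 -m creep '[[0,0,0.15,0,0,0,0],[0,0,0.15,0,0,0,0],[0,0,0.1,0,0,0,0],[0,0,0.07,0,0,0,0],[0,0,0,0,0,0,0]]'
```

```text
clock: 7.05
tcp_pos: [653.7, -148.7, 108.2]
orientation: [-3.14, -0.001, 1.974]
contact_force: [0.4, -0.3, -1.6]
finger_gap: 15.7
gripper_force: 34.9
clock: 7.47
tcp_pos: [654.1, -149.0, 94.8]
orientation: [-3.142, -0.0, 1.974]
contact_force: [0.5, 0.1, -1.3]
finger_gap: 15.7
gripper_force: 34.9
```

```bash
python3 -m creep '[[0,0,0.04,0,0,0,0],[0,0,0,0,0,0,0]]'; python3 -m creep '[[0,0,0.05,0,0,0,0],[0,0,0,0,0,0,0]]'
```

```text
clock: 7.63
tcp_pos: [654.3, -149.2, 94.6]
orientation: [3.141, 0.0, 1.974]
contact_force: [-3.7, 1.6, 7.2]
finger_gap: 15.7
gripper_force: 34.9
clock: 7.8
tcp_pos: [654.4, -149.3, 94.5]
orientation: [3.14, 0.0, 1.974]
contact_force: [-11.1, 3.6, 25.9]
finger_gap: 15.6
gripper_force: 35.0
```

```bash
python3 -m creep '[[0,0,-0.04,0,0,0,0.5],[0,0,0,0,0,0,0.5],[0,0,0,0,0,0,0.5],[0,0,0,0,0,0,0.5],[0,0,-0.4,0,0,0,0.5]]' && python3 -m creep '[[0,0,-0.8,0,0,0,0.5],[0,0,-1,0,0,0,0.5],[0,0,-1,0,0,0,0.5],[0.5,-0.4,-0.6,0,0,0,0.5],[0.9,-0.6,0,0,0,0,0.5]]' && python3 -m creep '[[0.9,-0.63,0,0,0,0,0.5],[0.9,-0.63,0,0,0,0,0.5],[0.9,-0.63,0,0,0,0,0.5],[0.9,-0.63,0,0,0,0,0.5],[0.9,-0.63,0,0,0,0,0.5]]' && python3 -m creep '[[0.5,-0.4,0,0,0,0,0.5],[0.3,-0.2,0,0,0,0.09,0.5],[0,0,0,0,0,0.1,0.5],[0,0,0,0,0,0.1,0.5],[0,0,0,0,0,0,0.5]]'
python3 look.py square_lid 444.5 -20 0 .11 w2
python3 - <<'E'
from h import *
cv2.imwrite('pics/s2.png',cv2.resize(read_camera('scene')[120:330,220:500],None,fx=2.8,fy=2.8,interpolation=cv2.INTER_CUBIC))
E
```

```text
clock: 8.22
tcp_pos: [653.0, -148.7, 103.7]
orientation: [-3.139, -0.002, 1.974]
contact_force: [0.6, -0.2, 0.2]
finger_gap: 44.7
gripper_force: 0.0
clock: 8.63
tcp_pos: [612.0, -124.3, 212.0]
orientation: [3.137, 0.004, 1.972]
contact_force: [1.1, -0.7, 0.3]
finger_gap: 46.9
gripper_force: 0.0
clock: 9.05
tcp_pos: [468.8, -34.5, 208.1]
orientation: [3.141, 0.0, 1.974]
contact_force: [1.1, 0.7, 0.1]
finger_gap: 46.6
gripper_force: 0.0
clock: 9.47
tcp_pos: [444.3, -20.0, 208.3]
orientation: [3.14, -0.0, 1.679]
contact_force: [0.9, -0.2, 0.3]
finger_gap: 47.0
gripper_force: 0.0
9.5667 [444.4 -20.1 208. ] [3.141 0.    1.687] [-0.5  0.4 -0.2] [-0.46  0.11  0.47  2.07 -0.06  0.98  0.15]
square_lid [ 4.4605e+02 -2.1220e+01  0.0000e+00  1.2000e-01] 0.034
98.0 [445.  -20.1] 1256
```

View pics/w2.png

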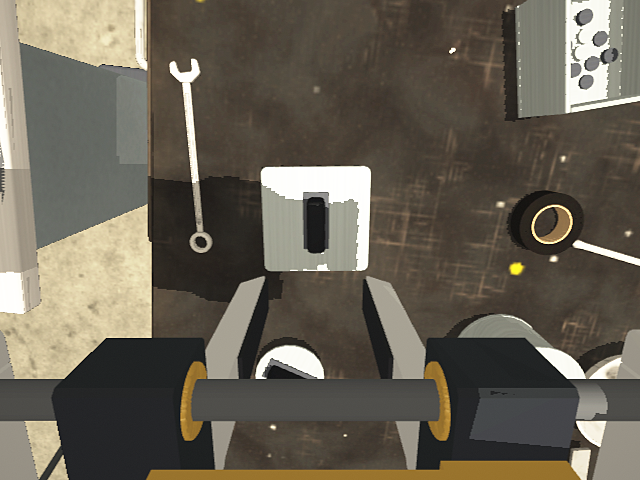

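View pics/s2.png

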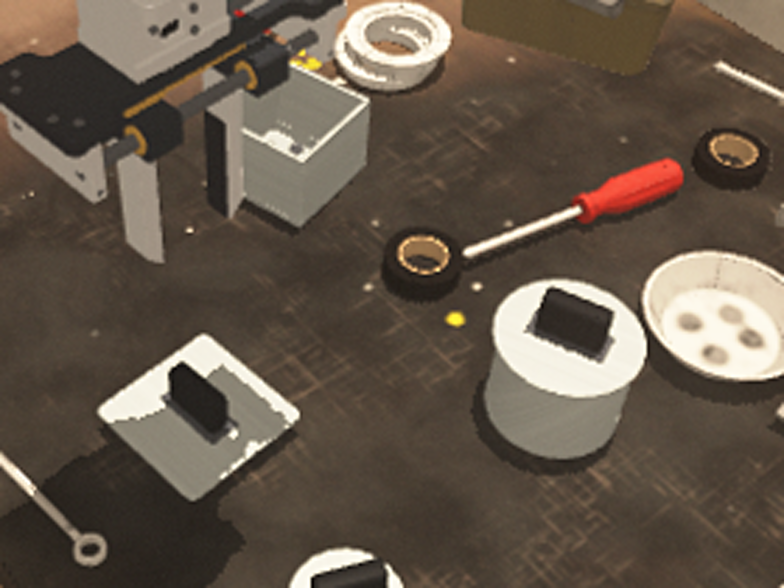

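The round lid lies flat on its canister in the scene crop (570,340). The wrist view shows the square lid at (316,218), handle aligned with the fingers. Grip it.

```bash
python3 -m creep '[[-0.03,0.03,1,0,0,0,0.5],[0,0,1,0,0,0,0.5],[0,0,1,0,0,0,0.5],[0,0,0.9,0,0,0,0.5],[0,0,0.7,0,0,0,0.5]]' 35 && python3 -m creep '[[0,0,0.5,0,0,0,0.5],[0,0,0.3,0,0,0,0.5],[0,0,0.18,0,0,0,0.5],[0,0,0,0,0,0,0.5],[0,0,0,0,0,0,0]]' && python3 -m creep '[[0,0,0,0,0,0,0],[0,0,0,0,0,0,0],[0,0,0,0,0,0,0],[0,0,0,0,0,0,0],[0,0,0,0,0,0,0]]' && python3 -m creep '[[0,0,-0.5,0,0,0,0],[0,0,-1,0,0,0,0],[0,0,-1,0,0,0,0],[0,0,-1,0,0,0,0],[0,0,-1,0,0,0,0]]'
```

```text
clock: 10.13
tcp_pos: [444.5, -21.1, 67.5]
orientation: [-3.14, 0.0, 1.685]
contact_force: [0.1, 0.1, 0.4]
finger_gap: 46.9
gripper_force: 0.0
clock: 10.55
tcp_pos: [445.6, -20.9, 40.6]
orientation: [3.141, 0.0, 1.684]
contact_force: [-0.4, 1.1, 1.1]
finger_gap: 43.1
gripper_force: 0.0
clock: 10.97
tcp_pos: [445.4, -20.8, 40.4]
orientation: [3.141, -0.0, 1.684]
contact_force: [-1.9, 0.1, 7.8]
finger_gap: 15.5
gripper_force: 35.0
clock: 11.38
tcp_pos: [444.7, -21.0, 176.5]
orientation: [-3.141, 0.0, 1.684]
contact_force: [0.9, 1.1, -1.6]
finger_gap: 15.6
gripper_force: 35.0
```

```bash
python3 -m creep '[[0.4,0.6,0,0,0,0,0],[0.6,0.95,0,0,0,0,0],[0.6,0.95,0,0,0,0,0],[0.6,0.95,0,0,0,0,0],[0.6,0.95,0,0,0,0,0]]' && python3 -m creep '[[0.6,0.95,0,0,0,0,0],[0.6,0.95,0,0,0,0,0],[0.5,0.7,0,0,0,0,0],[0.3,0.4,0,0,0,-0.05,0],[0,0,0,0,0,-0.08,0]]' && python3 -m creep '[[0,0,0,0,0,-0.06,0],[0,0,0.4,0,0,0,0],[0,0,0,0,0,0,0]]'
python3 hold.py square_lid 40 h2 '(652,148,0,.305)'
python3 - <<'E'
import cv2,numpy as np
r=lambda n,y,x:cv2.resize(cv2.imread(f'pics/h2_{n}.png')[y:y+150,x:x+100],None,fx=4,fy=4,interpolation=cv2.INTER_CUBIC)
cv2.imwrite('pics/c2.png',np.hstack([r('scene',70,275),r('top',130,195)]))
E
```

```text
clock: 11.8
tcp_pos: [567.8, 78.8, 175.0]
orientation: [-3.141, -0.0, 1.684]
contact_force: [0.7, -0.6, -0.7]
finger_gap: 15.6
gripper_force: 35.0
clock: 12.22
tcp_pos: [650.7, 150.2, 174.0]
orientation: [-3.141, -0.0, 1.818]
contact_force: [1.0, 0.3, -2.0]
finger_gap: 16.1
gripper_force: 35.0
clock: 12.47
tcp_pos: [648.5, 147.0, 160.6]
orientation: [-3.139, -0.0, 1.872]
contact_force: [0.1, -1.1, -2.2]
finger_gap: 16.0
gripper_force: 35.0
12.4667 [648.5 147.  160.6] [-3.139 -0.     1.872]
scene [6.480e+02 1.459e+02 1.206e+02 3.000e-01] 0.258
 can scene [6.5348e+02 1.4790e+02 0.0000e+00 3.5000e-01] 0.197
top [6.510e+02 1.409e+02 1.206e+02 3.000e-01] 3.121
 can top [6.4243e+02 1.5059e+02 0.0000e+00 4.5000e-01] 2.553
```

View pics/c2.png

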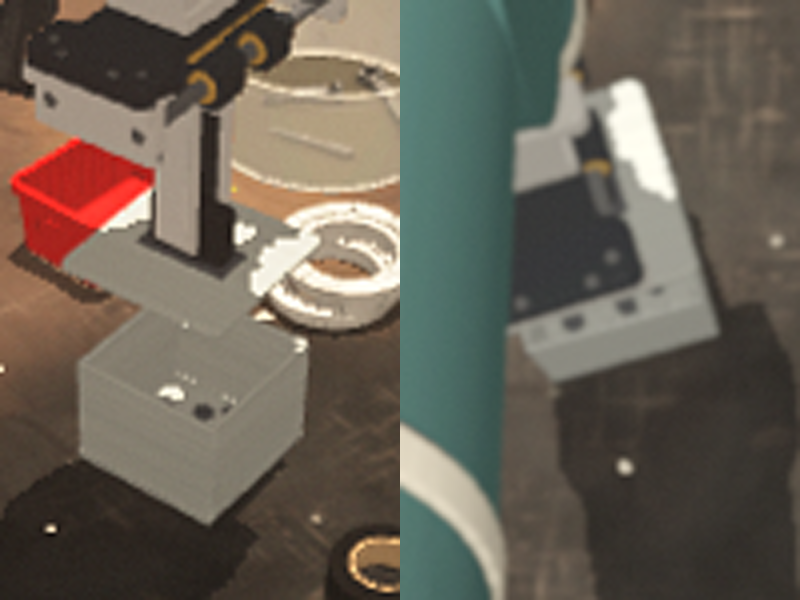

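The lid hangs level above the square canister (crop left, rim around (195,370)), with sides parallel, a few mm short in x. Correcting, then lowering.

```bash
python3 -m creep '[[0,0.09,0.5,0,0,0,0],[0,0,0.5,0,0,0,0],[0,0,0.2,0,0,0,0],[0,0,0,0,0,0,0]]'; python3 hold.py square_lid 40 h3 '(652,148,0,.305)'
```

```text
clock: 13.1
tcp_pos: [651.2, 147.9, 124.9]
orientation: [-3.139, 0.0, 1.874]
contact_force: [-0.3, 0.7, -1.8]
finger_gap: 15.5
gripper_force: 35.0
13.1 [651.2 147.9 124.9] [-3.139  0.     1.874]
scene [6.513e+02 1.470e+02 8.490e+01 3.000e-01] 0.313
 can scene [6.5359e+02 1.4838e+02 0.0000e+00 3.3000e-01] 0.468
top [6.727e+02 7.970e+01 8.490e+01 3.000e-01] 3.519
 can top [6.4149e+02 1.5054e+02 0.0000e+00 4.7000e-01] 4.074
```

```bash
python3 -m creep '[[0,0.03,0.3,0,0,0,0],[0,0,0.2,0,0,0,0],[0,0,0.15,0,0,0,0],[0,0,0,0,0,0,0]]'; python3 -m creep '[[0,0,0.15,0,0,0,0],[0,0,0.12,0,0,0,0],[0,0,0.08,0,0,0,0],[0,0,0,0,0,0,0]]'
```

```text
clock: 13.73
tcp_pos: [652.3, 148.2, 106.0]
orientation: [-3.14, 0.0, 1.874]
contact_force: [-0.1, -0.2, -1.4]
finger_gap: 15.5
gripper_force: 35.0
clock: 14.07
tcp_pos: [652.7, 148.3, 96.4]
orientation: [-3.141, 0.0, 1.874]
contact_force: [-0.3, 0.3, -2.3]
finger_gap: 15.9
gripper_force: 35.0
```

```bash
python3 -m creep '[[0,0,0.06,0,0,0,0],[0,0,0,0,0,0,0]]'; python3 -m creep '[[0,0,0.05,0,0,0,0],[0,0,0,0,0,0,0]]'
```

```text
clock: 14.23
tcp_pos: [653.0, 148.3, 95.1]
orientation: [-3.141, 0.0, 1.874]
contact_force: [0.2, -0.1, -1.8]
finger_gap: 15.9
gripper_force: 35.0
clock: 14.4
tcp_pos: [653.3, 148.4, 94.6]
orientation: [3.141, -0.0, 1.874]
contact_force: [-4.3, -0.5, 8.2]
finger_gap: 15.7
gripper_force: 35.0
```

Contact at 94.6 mm, which matches home height. One more small press, then release, rise and retreat.

```bash
python3 -m creep '[[0,0,0.05,0,0,0,0],[0,0,0,0,0,0,0]]'; python3 -m creep '[[0,0,-0.04,0,0,0,0.5],[0,0,0,0,0,0,0.5],[0,0,0,0,0,0,0.5],[0,0,0,0,0,0,0.5],[0,0,-0.4,0,0,0,0.5]]' && python3 -m creep '[[0,0,-0.8,0,0,0,0.5],[0,0,-1,0,0,0,0.5],[0,0,-1,0,0,0,0.5],[0,0,-1,0,0,0,0.5],[0,-0.8,0,0,0,0,0.5]]' && python3 -m creep '[[0,-1,0,0,0,0,0.5],[0,-1,0,0,0,0,0.5],[0,-1,0,0,0,0,0.5],[0,-1,0,0,0,0,0.5],[0,-1,0,0,0,0,0.5]]' && python3 -m creep '[[0,-0.6,0,0,0,0,0.5],[0,0,0,0,0,0,0.5]]'
cat > chk.py <<'E'
from h import *
im={n:read_camera(n) for n in('scene','top')}
for t,g in {'round_lid':(653.5,-149,54,.4),'square_lid':(653,148,54,.305),'small_lid':None}.items():
    for n in im:
        K,P=cam(n)
        if g is None: print([np.argwhere(r['pixels']).mean(0)[::-1].round() for r in spotter.outline_of(n,t)[:1]]);continue
        m=mask(n,t,proj(K,P,[g[0],g[1],g[2]+20]))
        if m is not None: p,e=fit(t,[(K,P,m)],g,(1,1,0,1)); print(t,n,p.round(2),round(e,3))
c=lambda n,y,x,h,w:cv2.resize(im[n][y:y+h,x:x+w],(800,290))
cv2.imwrite('pics/f.png',np.vstack([c('scene',120,210,100,276),c('scene',200,230,100,276)]))
print(telemetry.read_state()['clock'])
E
python3 chk.py
```

```text
clock: 14.57
tcp_pos: [653.3, 148.3, 94.4]
orientation: [3.141, -0.0, 1.874]
contact_force: [-11.8, -2.6, 28.3]
finger_gap: 15.8
gripper_force: 35.0
clock: 14.98
tcp_pos: [651.8, 148.2, 103.6]
orientation: [-3.138, 0.0, 1.874]
contact_force: [-0.3, -0.5, 0.1]
finger_gap: 45.1
gripper_force: 0.0
clock: 15.4
tcp_pos: [634.1, 142.3, 225.9]
orientation: [3.133, 0.001, 1.874]
contact_force: [1.1, 0.2, 0.6]
finger_gap: 47.5
gripper_force: 0.0
clock: 15.82
tcp_pos: [485.6, 95.9, 220.1]
orientation: [3.141, -0.0, 1.874]
contact_force: [0.4, 0.3, 0.4]
finger_gap: 47.1
gripper_force: 0.0
clock: 15.98
tcp_pos: [467.2, 90.0, 220.4]
orientation: [3.141, -0.001, 1.873]
contact_force: [0.3, -0.0, 1.1]
finger_gap: 47.0
gripper_force: 0.0
round_lid scene [ 6.5551e+02 -1.4864e+02  5.4000e+01  4.4000e-01] 0.087
round_lid top [ 6.5298e+02 -1.4749e+02  5.4000e+01  4.9000e-01] 0.062
square_lid scene [6.5419e+02 1.4979e+02 5.4000e+01 3.2000e-01] 0.127
[array([344., 335.])]
[array([410., 297.])]
16.3833
```

View pics/f.png

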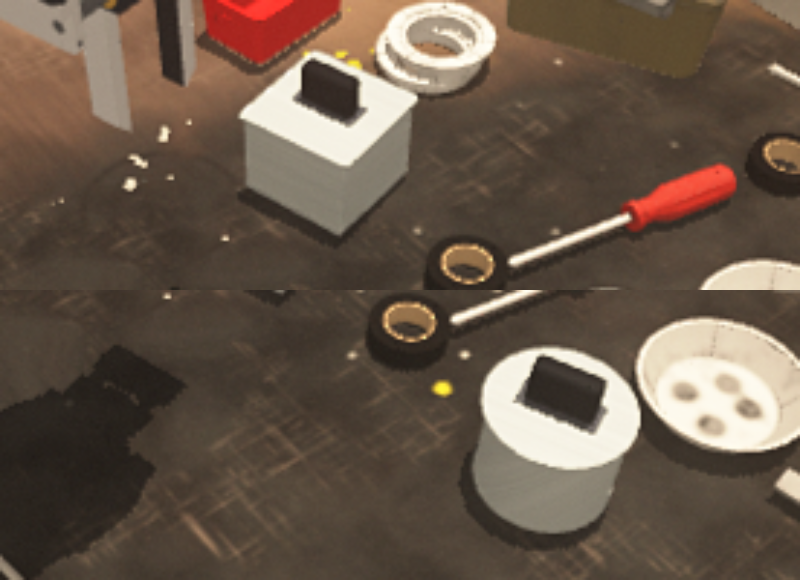

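Both lids lie flat on their canisters: the square one at crop (330,110), the round one at (560,405). The tape and the small lid have not moved.

```bash
python3 -c "from cell import arm; print(arm.job_done())"
```

```text
the job is handed in; nothing more can be done
None
```

The round and square canisters are each closed with their own lid, pressed home and flat on the rim in the final pictures; the small lid and the tape roll were left alone, and the job was handed in at about 16 s of the 53 s allowed.

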